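# Switch on the bedside radio, fit its knob and hold it in

## Robot

A 6-joint arm with a two-finger parallel gripper is mounted at the origin on the work surface. World frame = base frame: x ahead of the robot, y to its left, z up, the work surface at z = 0. Lengths are in m, angles in rad, forces in N, time in s.
With the tool pointing down it reaches from about 0.25 to 0.725 m from the base axis. Payload 4 kg.
Tool frame: the origin (TCP) lies midway between the tips of the shut fingers; the grasp point (between the pads) lies robot.tcp_to_grasp behind it (robot.tcp_to_grasp is the distance from the TCP to the grasp point, in m); z points along the fingers, y is the line along which they close (so a half turn about z gives the same grasp; the last joint's range is limited). The gripper opens to 85 mm and grips with 20 to 120 N. Pads are 22 mm wide; open, the fingers measure 114 mm over their backs; the gripper's body (76 mm by 85 mm) begins 54 mm behind the grasp point. The pads swing forward as they close: fully open they stand 13 mm farther back than shut.
Start: joints at [1.329, 0.241, 0.005, 1.335, 0, 1.571], TCP at [0.12, 0.485, 0.231] pointing down, gripper open.
Joint ranges: [-2.72, 2.72], [-1.05, 1.87], [-1.09, 1.28], [-1.99, 2.15], [-1.42, 1.44], [-3.14, 3.14]. Speed limits (rad/s): [2.79, 2.79, 3.14, 3.14, 3.14, 3.14].

## Interface

Orientations are given as a rotation vector (axis times angle).
In Python, from bench import sensors, vision, finish_job, nets, robot gives the robot as it stands.
- The arm moves only by the shell command python3 -m handwheel 'ROWS' [OPENING] [FORCE]. ROWS is a JSON object of lists of equal length, an entry for each row: "delta_pos": the shift along the tool's x, y, z scaled (see below), a list of three; "angular": the turn, a rotation vector about the tool's x, y, z scaled (see below), a list of three. A call has 1 to 8 rows; each row shifts and turns the commanded pose from where the row before left it, along the tool's axes as they then stand; what a row does not reach is not made up. The controller multiplies each number of a shift by 50 mm and each number of a turn by 6 degrees. A row lasts 1/10 s, in which the tool goes at most 50 mm and 8.59 degrees, less where a joint would pass 70% of its speed; a pose out of reach is approached as far as the arm can. A call with a number of a shift or a turn outside -1 to 1 is refused whole. A call with a gripper value outside its range is refused whole. OPENING is the closure, from -1 (fully open) to 1 (shut), set as the call begins (- or left out, the last holds). The fingers move at their own pace and stop on an object; FORCE is the grip in N (left out, the last holds). Time passes only in rows, so rows that do not move let the fingers close. It gives the time, the measured TCP pose, the force, the opening and the grip force at its end, in the units of the state.
- sensors.sense(): the state, without advancing time (a new reading comes with each control period).
- vision.camera(name): name is "side" or "top"; returns a dict with "color" (384x512x3 uint8, red, green, blue), "range_z" (384x512 float32, m along the optical axis (not along the pixel's ray), 0 where there is no reading), "vertical_fov" (degrees; the focal length in pixels is half the picture's height over the tangent of half this angle, whatever the lens; pixels are square), "cx", "cy" (the principal point, pixels), "xyz" and "orientation" of the camera in the world. Camera axes: x right, y down, z forward; pixel columns grow to the right and rows downward; lengths in m; the calibration is good to about 2 mm. A picture is of the moment at which its call begins.
- finish_job(): hands the job in; it is judged then, once.
Trained networks look in a picture, given as the dict that the camera call returned (one of the last four; its "shot" number tells which), for a name from the list of things; names that differ only in an ending like _2 or _b are one class to them, and where a whole thing is asked for, a point or a joint stands for the part that bears it (a point fixed in the world has none). Each returns a list of dicts, best first, with "score" (0 to 1); they miss things now and then, are a little off and sometimes report something else, mostly with a low value. They report only what shows in the picture. A call takes as long as a camera call. They do not tell look-alikes from the thing itself.
- nets.boxes_of(label, picture): "at" ([x, y, z] in m, in world coordinates, good to about 4 mm: the middle of the surface that is visible of it).
- nets.cut_out(label, picture): "mask" (384x512 bool, what is visible of it).
- nets.tip_of(label, picture): "at" ([x, y, z] in m, in world coordinates, good to about 4 mm: a listed point, or the origin of a listed thing).
The state is a dict: "time_s": time; "qpos": joint angles; "joint_velocities": joint speeds; "effort": joint torques, N m; "tool_pos": TCP position; "ee_rot": TCP orientation; "wrist_force": force on the tool from outside, world axes, zero at the start; "wrist_torque": the same for the moment, N m; "opening": finger opening in m; "finger_force": force on a finger pad.
Only numpy, scipy, OpenCV 4.12 (cv2) and the standard library are available. Lean on these libraries where they do the work, as an engineer would, in place of code of your own. Each camera call takes 0.05 s, during which the arm holds its last target. There are 200 camera calls.

## Task

Turn the bedside radio's rotary power switch clockwise from off all the way to its on stop. Then pick up the loose tuning knob from the table, turn it so that the flat in its bore matches the flat of the radio's bare D-shaft, push it fully home on the shaft, and press it in against the shaft's spring until it is nearly at the bottom of its stroke. Finish still gripping the knob and keeping it pressed in (that starts the radio's pairing), and leave the switch on and the other things on the table where they are.

Things in the scene. Friction and masses are not known exactly. Their poses are not given: they have to be found in the camera images.
- radio: Bedside radio, a wooden box with a flat black top panel, 190 mm along its x, 280 mm along its y, 85 mm high; it does not move when pushed. Origin: centre of its underside; z up. Its controls stand on the top panel: the power switch at y = +70 mm, the D-shaft at y = -70 mm, both at x = 0 (radio frame).
- switch (a joint): Power switch angle in rad: 0 = off stop, 1.3 = on stop, grows clockwise seen from above. Light friction (0.05 N m), no spring: it stays where it is left. Episodes start at or near off (below 0.3).
- switch_grip (a point): On the switch's axis, 37 mm above the radio's top panel, 7 mm below the top of its black upright bar grip (42 mm long along x, 14 mm thick along y, on a 44 mm disc whose top is 14 mm above the panel). The frame turns with the switch; z up; a white line marks the -x end of the bar. Bar's x against the radio's x: 0.65 rad anticlockwise at off, 0.65 rad clockwise at on.
- knob: Loose black tuning knob, 50 g, bore down on the table. Origin: underside centre, z up. Round skirt 44 mm wide, 17 mm high; on it a bar grip up to 38 mm height, 12 mm thick along y, sides parallel from x = -20 to +12 mm, then a pointed nose to +25 mm, white line on top. Nose starts within 0.7 rad of world +x.
- knob_bore (a point): Centre of the knob's bore at its mouth, same point and axes as knob. D-shaped bore, 14 mm deep, 13.6 mm diameter, closed at the top, with its flat 3.8 mm from the axis on the nose side (+x).
- shaft_tip (a point): Top centre of the radio's bare steel D-shaft, 28 mm above the top panel when up. 12 mm diameter, its flat 3 mm from the axis on this frame's +x side; top edge chamfered 1.5 mm; z up. The frame turns and sinks with the shaft. Knob fully home: its origin 14 mm below this point, its nose on the flat's side. 0.8 mm clearance all round, about 0.15 rad either way.
- shaft (a joint): How far the shaft is pressed in, in m: 0 = up, 0.006 = bottom of the stroke. A spring holds it up: 5.4 N to begin to move, 12.6 N at the bottom, so it does not sink while the knob is slipped on.
- dial (a joint): Turn of the D-shaft with the aluminium dial ring round its foot (60 mm wide, 4 mm high, a dark 2 mm rib on the side of the flat) relative to the radio, rad, anticlockwise from above; 0 = flat towards the radio's +x. Stiff (0.15 N m of friction): stays as it stands unless forced. Starts within 0.65 rad of 0.
- case: Bystander: white earbud case, 46 x 62 x 22 mm, loose; origin under its centre.
- balm: Bystander: orange lip balm stick lying down, 68 mm long along x, 18 mm thick, loose; origin under its centre.
- remote: Bystander: black remote control, 38 x 140 (y) x 14 mm, loose; origin under its centre.
- mug: Bystander: white mug, 80 mm wide, 90 mm high, handle at +y, loose; origin under its centre.
Not all that is in view belongs to the job. Of the things like the knob, leave any that is purple or turquoise; of the rest the smaller one is meant.

How it is judged:
On the way, in this order (a step that is already met when the one before it is completed fails the run):
1. the power switch is turned to its on stop (value of joint switch above 1.15 rad), for 0.2 s.
2. the knob is home on the D-shaft, flat to flat (z of knob in the frame of shaft_tip below -0.0115 m and horizontal distance between knob and shaft_tip below 0.003 m and angle between the x axis of knob and the x axis of shaft_tip, either way round below 0.25 rad), for 0.2 s.
At the end, for the whole second after the job is handed in: The switch is on (above 1.15 of 1.3 rad); the knob sits on the D-shaft flat to flat (within 0.25 rad), upright, within 3 mm of the axis and at least 11.5 mm of the 14 mm deep; the fingers still hold it and keep the shaft pressed in by more than 3.5 of its 6 mm, at rest, through the last second (all of step 2 and value of joint switch above 1.15 rad and angle between knob's own z axis and vertical below 0.12 rad and value of joint shaft above 0.0035 m and contact force between the fingers and knob above 3 N and linear speed of knob below 0.02 m/s); the arm keeps its last pose, push and grip.
It fails at once if a bystander (earbud case, lip balm, remote or mug) is moved by more than 30 mm (distance of any of case, balm, remote, mug from where it was at the start of the episode above 0.03 m).
It also fails if it takes over 58 s, if anything falls off the work surface, if the arm or the gripper's body presses on something with over 40 N, if the wrist force passes 120 N, or if a joint passes its speed limit or range.

## Working session

There is one attempt and no reset: what is moved stays moved. The work goes in short steps, Python scripts to look and compute and a shell command to move; the robot and the scene stay as the last step left them, time stands still between calls to the robot, and variables do not carry over. Pictures are saved under pics/ and viewed, at most 10 in all, crops included, and the job is handed in when it is done.

```bash
ls; mkdir -p pics; python3 - <<'E'
from bench import sensors, vision, nets, robot
import cv2,numpy as np
print(robot.tcp_to_grasp); print(sensors.sense())
ps=[vision.camera(n) for n in("top","side")]
for n,p in zip(("top","side"),ps):
    cv2.imwrite(f"pics/{n}0.png",p["color"][...,::-1])
    print(n,p["xyz"],p["orientation"],p["vertical_fov"],p["cx"],p["cy"])
    for l in("radio","switch_grip","knob","shaft_tip","case","balm","remote","mug"):
        print(l,[(np.round(d["at"],3).tolist(),round(d["score"],2)) for d in nets.tip_of(l,p)],[(np.round(d["at"],3).tolist(),round(d["score"],2)) for d in nets.boxes_of(l,p)])
E
```

```text
pics
0.0187
{'time_s': 0.0, 'qpos': array([1.32900574e+00, 2.41420267e-01, 3.72686883e-03, 1.33519168e+00,
       1.86602815e-05, 1.57082311e+00]), 'joint_velocities': array([-0.0003271 , -0.00090608,  0.00109442, -0.00092468, -0.00061161,
       -0.00223929]), 'effort': array([ 9.17429752e-04, -3.72314894e+01,  2.52409601e+01,  1.69811439e-02,
       -1.59610890e-04, -8.59303327e-06]), 'tool_pos': array([0.11956492, 0.48484716, 0.23041032]), 'ee_rot': array([-0.37888823, -3.11838718,  0.00325325]), 'wrist_force': array([-0.06656943, -0.57828901,  0.68730308]), 'wrist_torque': array([ 0.03733921, -0.00622492,  0.00445455]), 'finger_force': 0.0, 'opening': 0.08545958397436482}
top [0.23759162 0.01515479 1.57743966] [-2.14522427  2.1089276  -0.20577515] 46.9435939653796 255.93083021325262 187.9843277104396
radio [([0.558, 0.113, 0.0], 0.62)] [([0.548, 0.109, 0.084], 0.78), ([0.69, -0.288, 0.017], 0.63)]
switch_grip [([0.689, -0.288, 0.002], 0.19)] []
knob [([0.439, -0.425, -0.0], 0.83), ([0.455, -0.32, 0.001], 0.69), ([0.491, 0.455, -0.004], 0.66), ([0.351, -0.337, -0.002], 0.62), ([0.
[... 748 characters left out ...]
8, 0.125], 0.75)] [([0.541, 0.17, 0.112], 0.52)]
knob [([0.436, -0.427, 0.0], 0.86), ([0.538, -0.304, 0.001], 0.68), ([0.356, -0.338, 0.002], 0.66), ([0.458, -0.325, -0.001], 0.54)] [([0.362, -0.351, 0.027], 0.94), ([0.456, -0.336, 0.017], 0.92), ([0.435, -0.445, 0.026], 0.82), ([0.541, -0.31, 0.022], 0.71)]
shaft_tip [([0.572, 0.045, 0.116], 0.42)] []
case [([0.501, -0.153, 0.004], 0.79), ([0.692, -0.291, -0.001], 0.36)] [([0.499, -0.164, 0.023], 0.59)]
balm [([0.598, -0.17, 0.002], 0.61)] [([0.595, -0.179, 0.016], 0.76)]
remote [([0.693, -0.289, -0.001], 0.85)] [([0.689, -0.303, 0.017], 0.78)]
mug [([0.489, 0.452, -0.004], 0.57)] [([0.49, 0.422, 0.056], 0.66), ([0.544, 0.172, 0.11], 0.51)]
```

View pics/top0.png

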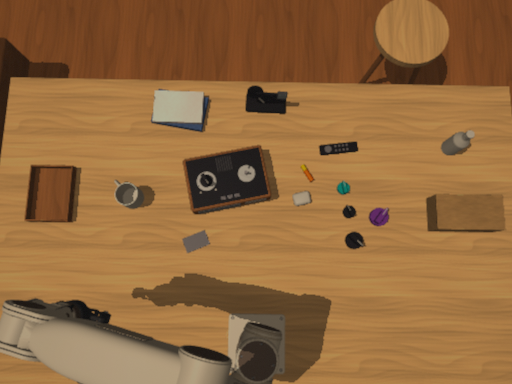

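View pics/side0.png

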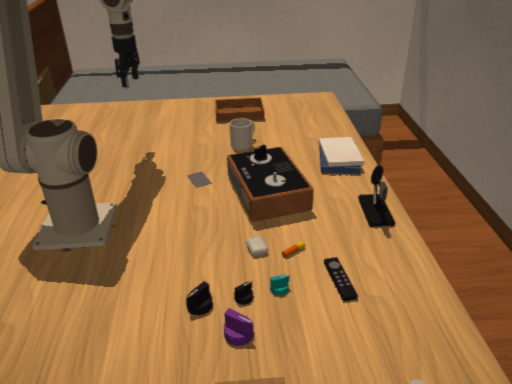

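```bash
cat > h.py <<'E'
import numpy as np,cv2
from scipy.spatial.transform import Rotation as R
from bench import sensors, vision, nets, robot
def K(p):
    f=p["color"].shape[0]/2/np.tan(np.radians(p["vertical_fov"])/2); return f
def cloud(p):
    z=p["range_z"].astype(float); v,u=np.mgrid[:384,:512]; f=K(p)
    c=np.dstack([(u-p["cx"])*z/f,(v-p["cy"])*z/f,z])
    P=c@R.from_rotvec(p["orientation"]).as_matrix().T+np.array(p["xyz"]); P[z==0]=np.nan; return P
def proj(p,X):
    c=(np.atleast_2d(X)-np.array(p["xyz"]))@R.from_rotvec(p["orientation"]).as_matrix(); f=K(p)
    return np.c_[c[:,0]/c[:,2]*f+p["cx"],c[:,1]/c[:,2]*f+p["cy"]]
def ortho(p,cx,cy,z,half=.045,n=300):
    "rectified view of plane z: image right=+x world, up=+y"
    g=np.linspace(-half,half,n); X,Y=np.meshgrid(cx+g,cy-g)
    uv=proj(p,np.c_[X.ravel(),Y.ravel(),np.full(X.size,z)]).astype(np.float32)
    return cv2.remap(p["color"],uv[:,0].reshape(n,n),uv[:,1].reshape(n,n),cv2.INTER_CUBIC)
E
python3 - <<'E'
from h import *
T=vision.camera("top");S=vision.camera("side")
for n,p in(("top",T),("side",S)):
    P=cloud(p)
    tab=P[(abs(P[...,0]-.45)<.2)&(abs(P[...,1]+.25)<.2)]; print(n,"table z",np.nanmedian(tab[:,2]))
    m=(abs(P[...,0]-.555)<.16)&(abs(P[...,1]-.115)<.2)
    zz=np.nanmedian(P[m&(P[...,2]>.075)&(P[...,2]<.095)][:,2]); print("panel",zz, np.nanstd(P[m&(P[...,2]>.075)&(P[...,2]<.095)][:,2]))
    q=P[m&(abs(P[...,2]-zz)<.006)][:,:2]
    r=cv2.minAreaRect((q*1000).astype(np.float32)); print("rect",r)
    for l in("knob","switch_grip","shaft_tip"):
        for d in nets.cut_out(l,p):
            k=d["mask"]; Q=P[k]; print(l,round(d["score"],2),k.sum(),np.round(np.nanmean(Q,0),4),np.round(np.nanmax(Q,0)-np.nanmin(Q,0),3))
tiles=[]
for p in(T,S):
    tiles.append(np.hstack([ortho(p,.571,.046,.089,.045,260),ortho(p,.542,.18,.129,.045,260),ortho(p,.456,-.321,.03,.045,260)]))
cv2.imwrite("pics/tiles.png",np.vstack(tiles)[...,::-1])
E
```

```text
top table z 0.0018879612813327284
panel 0.0856888493798531 0.0037157618383798392
rect ((554.2630615234375, 111.36955261230469), (190.62574768066406, 278.02227783203125), 12.50499439239502)
knob 0.56 293 [ 0.4351 -0.4242  0.0334] [0.063 0.062 0.071]
knob 0.55 234 [ 0.3503 -0.3348  0.0343] [0.055 0.057 0.059]
knob 0.49 4629 [0.549  0.11   0.0833] [0.264 0.309 0.146]
knob 0.46 110 [ 0.5364 -0.3022  0.0253] [0.041 0.041 0.046]
switch_grip 0.59 121 [0.5411 0.1796 0.1125] [0.045 0.04  0.045]
shaft_tip 0.54 610 [0.4967 0.4561 0.0417] [0.095 0.107 0.102]
side table z 0.0004742594290383373
panel 0.08495099742403434 0.0029746230119023645
rect ((557.0466918945312, 107.58613586425781), (189.3621826171875, 284.17645263671875), 12.394326210021973)
knob 0.87 361 [ 0.4562 -0.334   0.0215] [0.044 0.053 0.046]
knob 0.86 691 [ 0.3568 -0.348   0.0287] [0.062 0.11  0.059]
knob 0.69 869 [ 0.4367 -0.4423  0.032 ] [0.063 0.082 0.058]
knob 0.64 374 [ 0.5415 -0.3123  0.021 ] [0.053 0.076 0.045]
switch_grip 0.74 155 [0.5422 0.1714 0.1112] [0.037 0.036 0.04 ]
```

View pics/tiles.png

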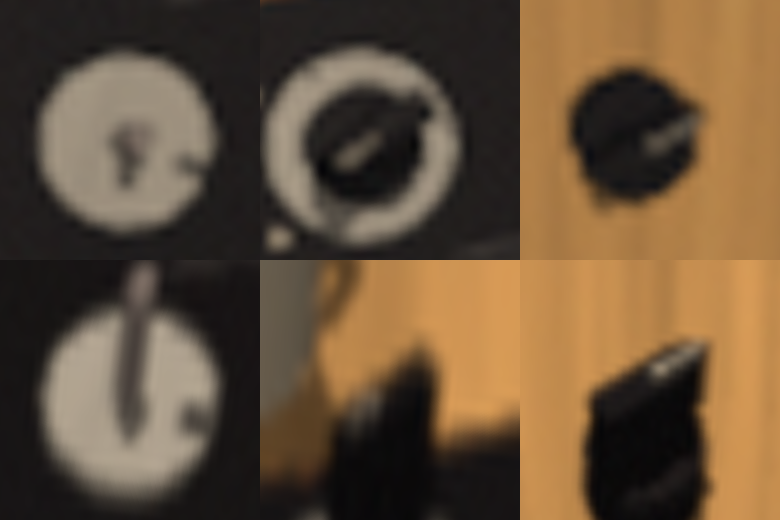

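```bash
cat > fit.py <<'E'
from h import *
from scipy.optimize import minimize
a=np.linspace(0,2*np.pi,48,endpoint=False)
def cyl(x,y,r,z0,z1): return np.vstack([np.c_[x+r*np.cos(a),y+r*np.sin(a),np.full(48,z)] for z in(z0,z1)])
def knobparts(x,y,t):
    b=np.array([[-20,-6],[12,-6],[25,0],[12,6],[-20,6]])/1e3
    c,s=np.cos(t),np.sin(t); b=b@np.array([[c,s],[-s,c]])+[x,y]
    return [cyl(x,y,.022,0,.017),np.vstack([np.c_[b,np.full(5,z)] for z in(.017,.038)])]
def alpha(p,parts,box,ss=8):
    u0,v0,w,h=box; im=np.zeros((h*ss,w*ss),np.uint8)
    for q in parts:
        uv=(proj(p,q)-[u0,v0]+.5)*ss-.5
        cv2.fillConvexPoly(im,cv2.convexHull((uv*16).astype(np.int32)),255,cv2.LINE_8,4)
    al=cv2.resize(im,(w,h),interpolation=cv2.INTER_AREA)/255.; return cv2.GaussianBlur(al,(0,0),.5)
def fit(p,f,x0,c,half,step):
    uv=proj(p,c)[0]; box=(int(uv[0])-half,int(uv[1])-half,2*half,2*half)
    g=cv2.cvtColor(p["color"],cv2.COLOR_RGB2GRAY)[box[1]:box[1]+box[3],box[0]:box[0]+box[2]].astype(float)
    def cost(x):
        al=alpha(p,f(x),box).ravel(); A=np.c_[al,1-al]; s=np.linalg.lstsq(A,g.ravel(),rcond=None)[0]
        e=g.ravel()-A@s; return np.minimum(e**2,2500).mean()
    x0=np.array(x0); best=None
    for k in range(3):
        r=minimize(cost,x0,method="Nelder-Mead",options=dict(initial_simplex=np.vstack([x0]+[x0+d for d in np.diag(step)]),xatol=1e-5,fatol=1e-3)); x0=r.x
    return r.x,r.fun
E
python3 - <<'E'
from fit import *
for n in("top","side"):
    p=vision.camera(n); print(n)
    print(" knob",[fit(p,lambda x:knobparts(*x),[.456,-.322,t],[.456,-.322,.02],14 if n=="top" else 17,[.004,.004,.2]) for t in(.3,.6)])
    print(" ring",fit(p,lambda x:[cyl(*x,.03,.085,.089)],[.570,.042],[.570,.042,.089],11 if n=="top" else 13,[.004,.004]))
    if n=="top":
        im=ortho(p,.540,.179,.086,.05,400); g=cv2.cvtColor(im,cv2.COLOR_RGB2GRAY); _,b=cv2.threshold(g,90,255,0)
        cs=max(cv2.findContours(b,cv2.RETR_EXTERNAL,cv2.CHAIN_APPROX_NONE)[0],key=cv2.contourArea); print(cv2.fitEllipse(cs), "px .25mm centre 199.5")
    im=ortho(p,.5705,.0418,.089,.035,600); 
    # rib angle: darkest direction at r 24-29mm
    th=np.linspace(-1,.6,321); g=cv2.GaussianBlur(cv2.cvtColor(im,cv2.COLOR_RGB2GRAY),(0,0),5).astype(float)
    s=599/.07
    val=[np.mean([g[int(299.5-r*np.sin(t)*s),int(299.5+r*np.cos(t)*s)] for r in np.linspace(.021,.027,8)]) for t in th]
    val=np.array(val); w=np.clip(np.median(val)-val-10,0,None); print(" rib",(w*th).sum()/w.sum(),th[val.argmin()],val.min(),np.median(val))
E
```

```text
top
 knob [(array([ 0.45264441, -0.32785248,  0.66434656]), np.float64(49.03472194468889)), (array([ 0.45266558, -0.32708596,  1.07630806]), np.float64(53.58232819034695))]
 ring (array([0.56999971, 0.04218963]), np.float64(117.90592876724614))
((201.93136596679688, 197.74168395996094), (250.4962921142578, 254.71189880371094), 113.52162170410156) px .25mm centre 199.5
 rib -0.37416299452810997 -0.38 79.625 140.625
side
 knob [(array([ 0.45486092, -0.32730986,  0.56221683]), np.float64(136.91727114980446)), (array([ 0.45489778, -0.32743189,  0.57023694]), np.float64(137.5019612435386))]
 ring (array([0.57111632, 0.04516763]), np.float64(232.01440836031375))
 rib -0.2691324766812341 -0.29500000000000004 74.125 157.25
```

```bash
cat > plan.py <<'E'
import sys
from h import *
def plan(x,y,z,ang):
    s=sensors.sense(); M=R.from_rotvec(s["ee_rot"]).as_matrix(); d=M.T@(np.array([x,y,z])-s["tool_pos"])
    c=np.arctan2(M[1,0],M[0,0])%(2*np.pi); 
    print("t",round(s["time_s"],2),"pos",np.round(s["tool_pos"],4),"ang",round(c,3),"tilt",np.round(M[:,2],4),"F",np.round(s["wrist_force"],1),"T",np.round(s["wrist_torque"],2),"open",round(s["opening"],4),"ff",round(float(s["finger_force"]),1))
    print("units shift",np.round(d/.05,3),"turn z",round(-(ang-c)/np.radians(6),2),"q",np.round(s["qpos"],2))
if __name__=="__main__": plan(*map(float,sys.argv[1:]))
E
python3 -m handwheel '{"delta_pos":[[-0.876,-0.357,0],[-0.876,-0.357,0],[-0.876,-0.357,0],[-0.876,-0.357,0],[-0.876,-0.357,0],[-0.876,-0.357,0],[-0.876,-0.357,0],[-0.876,-0.357,0]],"angular":[[0,0,0],[0,0,0],[0,0,0],[0,0,0],[0,0,0],[0,0,0],[0,0,0],[0,0,0]]}' -1 40
python3 plan.py .5406 .1794 .2 3.82
```

```text
time_s: 3.0
tool_pos: [0.4272, 0.2615, 0.2315]
ee_rot: [0.379, 3.118, 0.001]
wrist_force: [0.8, 0.6, 0.1]
opening: 0.0852
finger_force: 0.0
t 3.0 pos [0.4272 0.2615 0.2315] ang 2.9 tilt [ 5.e-04  5.e-04 -1.e+00] F [0.8 0.6 0.1] T [ 0.11  0.01 -0.04] open 0.0852 ff 0.0
units shift [-2.596 -1.052  0.631] turn z -8.79 q [0.55 0.24 0.01 1.34 0.   0.79]
```

```bash
python3 -m handwheel '{"delta_pos":[[-0.86,-0.35,0.21],[-0.86,-0.35,0.21],[-0.86,-0.35,0.21],[0,0,0],[0,0,0],[0,0,0],[0,0,0],[0,0,0]],"angular":[[0,0,0],[0,0,0],[0,0,0],[0,0,-1],[0,0,-1],[0,0,-1],[0,0,-1],[0,0,-1]]}' >/dev/null
python3 -m handwheel '{"delta_pos":[[0,0,0],[0,0,0],[0,0,0],[0,0,0],[0,0,0]],"angular":[[0,0,-1],[0,0,-1],[0,0,-1],[0,0,-0.79],[0,0,0]]}' >/dev/null
python3 plan.py .5406 .1794 .106 3.82
```

```text
t 4.3 pos [0.5384 0.181  0.1997] ang 3.82 tilt [-1.e-04 -1.e-04 -1.e+00] F [-0.  -0.   0.1] T [-0.02  0.01 -0.03] open 0.0857 ff 0.0
units shift [-0.014 -0.053  1.875] turn z 0.0 q [ 0.32  0.39  0.13  1.31 -0.   -0.35]
```

```bash
python3 -m handwheel '{"delta_pos":[[-0.014,-0.053,0.4],[0,0,0.4],[0,0,0.4],[0,0,0.4],[0,0,0.275],[0,0,0],[0,0,0]],"angular":[[0,0,0],[0,0,0],[0,0,0],[0,0,0],[0,0,0],[0,0,0],[0,0,0]]}' >/dev/null
python3 plan.py .5406 .1794 .106 3.82
python3 -m handwheel '{"delta_pos":[[0,0,0],[0,0,0],[0,0,0],[0,0,0],[0,0,0],[0,0,0],[0,0,0],[0,0,0]],"angular":[[0,0,0],[0,0,0],[0,0,0],[0,0,0],[0,0,0],[0,0,0],[0,0,0],[0,0,0]]}' 1 25 >/dev/null
python3 plan.py .5406 .1794 .106 3.82
```

```text
t 5.0 pos [0.5406 0.1794 0.1062] ang 3.819 tilt [-3.e-04 -1.e-04 -1.e+00] F [-0.3  0.6  0.4] T [ 0.01 -0.05 -0.04] open 0.0855 ff 0.0
units shift [ 0.001 -0.     0.004] turn z -0.01 q [ 0.32  0.46 -0.02  1.1  -0.   -0.36]
t 5.8 pos [0.5399 0.1802 0.1065] ang 3.821 tilt [-0.0011  0.0016 -1.    ] F [-4.1  2.4  4.7] T [ 0.65  0.86 -0.06] open 0.0133 ff 28.2
units shift [-0.001 -0.022  0.01 ] turn z 0.01 q [ 0.32  0.46 -0.02  1.1   0.   -0.36]
```

```bash
python3 -m handwheel '{"delta_pos":[[0,0,0],[0,0,0],[0,0,0],[0,0,0],[0,0,0],[0,0,0],[0,0,0],[0,0,0]],"angular":[[0,0,1],[0,0,1],[0,0,1],[0,0,1],[0,0,1],[0,0,1],[0,0,1],[0,0,1]]}' >/dev/null
python3 plan.py .5406 .1794 .106 2.707
python3 -m handwheel '{"delta_pos":[[0,0,0],[0,0,0],[0,0,0],[0,0,0],[0,0,0],[0,0,0]],"angular":[[0,0,1],[0,0,0.6],[0,0,0.5],[0,0,0.5],[0,0,0],[0,0,0]]}' >/dev/null
python3 plan.py .5406 .1794 .106 2.707
```

```text
t 6.6 pos [0.5395 0.1813 0.1065] ang 2.98 tilt [-0.0017  0.0036 -1.    ] F [-5.5  5.4  4.8] T [1.18 0.98 0.07] open 0.0136 ff 28.1
units shift [-0.027 -0.035  0.009] turn z 2.61 q [ 0.32  0.46 -0.02  1.1   0.    0.48]
t 7.2 pos [0.5397 0.1817 0.1065] ang 2.712 tilt [-0.0015  0.0043 -1.    ] F [-4.5  6.2  3.6] T [ 1.3   0.99 -0.02] open 0.0136 ff 28.1
units shift [-0.036 -0.034  0.01 ] turn z 0.05 q [ 0.32  0.46 -0.02  1.1   0.    0.75]
```

```bash
python3 -m handwheel '{"delta_pos":[[0,0,0],[0,0,0],[0,0,0],[0,0,0],[0,0,0]],"angular":[[0,0,0.4],[0,0,0.4],[0,0,0.4],[0,0,0],[0,0,0]]}' >/dev/null
python3 plan.py .5406 .1794 .106 2.707
```

```text
t 7.7 pos [0.5405 0.1814 0.1067] ang 2.59 tilt [ 5.0e-04  2.9e-03 -1.0e+00] F [-4.1  4.8  4.5] T [0.95 0.49 1.39] open 0.0137 ff 78.4
units shift [-0.023 -0.033  0.014] turn z -1.12 q [ 0.32  0.46 -0.02  1.09  0.    0.87]
```

```bash
python3 -m handwheel '{"delta_pos":[[0,0,0],[0,0,0],[0,0,0],[0,0,0],[0,0,-0.7],[0,0,-1],[0,0,-1],[0,0,0]],"angular":[[0,0,0],[0,0,0],[0,0,0],[0,0,0],[0,0,0],[0,0,0],[0,0,0],[0,0,0]]}' -1 40 >/dev/null
python3 plan.py .4545 -.3265 .2 3.74; python3 - <<'E'
from h import *
print(sensors.sense()["time_s"]); p=vision.camera("top"); q=vision.camera("side")
cv2.imwrite("pics/sw.png",np.hstack([ortho(p,.5406,.1800,.129,.045,300),ortho(q,.5406,.1800,.129,.045,300)])[...,::-1])
E
```

```text
t 8.5 pos [0.5447 0.1803 0.2495] ang 2.584 tilt [ 0.0146  0.0045 -0.9999] F [ 1.3  1.  -0.5] T [ 0.03 -0.06  0.01] open 0.0857 ff 0.0
units shift [-3.824 -9.566  0.918] turn z -11.04 q [ 0.32  0.37  0.23  1.42 -0.    0.88]
8.5
```

View pics/sw.png

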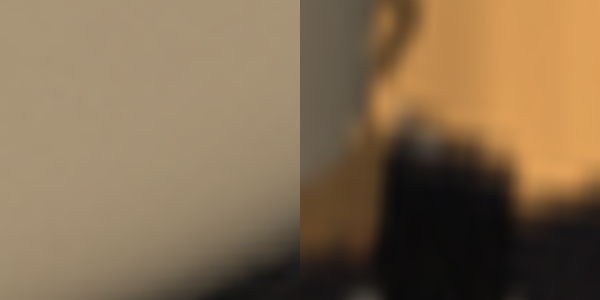

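```bash
python3 -m handwheel '{"delta_pos":[[-0.348,-0.87,0],[-0.348,-0.87,0],[-0.348,-0.87,0],[-0.348,-0.87,0],[-0.348,-0.87,0],[-0.348,-0.87,0],[-0.348,-0.87,0],[-0.348,-0.87,0]],"angular":[[0,0,0],[0,0,0],[0,0,0],[0,0,0],[0,0,0],[0,0,0],[0,0,0],[0,0,0]]}' >/dev/null
python3 -m handwheel '{"delta_pos":[[-0.348,-0.87,0],[-0.348,-0.87,0],[-0.348,-0.87,0],[0,0,0],[0,0,0],[0,0,0],[0,0,0],[0,0,0]],"angular":[[0,0,0],[0,0,0],[0,0,0],[0,0,-1],[0,0,-1],[0,0,-1],[0,0,-1],[0,0,-1]]}' >/dev/null
python3 -m handwheel '{"delta_pos":[[0,0,0],[0,0,0],[0,0,0],[0,0,0],[0,0,0],[0,0,0],[0,0,0],[0,0,0]],"angular":[[0,0,-1],[0,0,-1],[0,0,-1],[0,0,-1],[0,0,-1],[0,0,-1],[0,0,0],[0,0,0]]}' >/dev/null
python3 plan.py .454 -.3265 .12 3.75;
```

```text
t 11.0 pos [ 0.4494 -0.3276  0.2394] ang 3.734 tilt [-0.0025  0.0017 -1.    ] F [ 0.1 -0.  -0.1] T [-0.04  0.02 -0.  ] open 0.0854 ff 0.0
units shift [-0.091 -0.04   2.388] turn z -0.15 q [-0.63  0.35  0.18  1.4  -0.   -1.22]
```

```bash
python3 -m handwheel '{"delta_pos":[[-0.09,-0.04,0.8],[0,0,0.8],[0,0,0.8],[0,0,0],[0,0,0]],"angular":[[0,0,-0.15],[0,0,0],[0,0,0],[0,0,0],[0,0,0]]}' >/dev/null
python3 plan.py .454 -.3265 .019 3.75; python3 - <<'E'
from fit import *
p=vision.camera("side")
print(fit(p,lambda x:knobparts(*x),[.454,-.327,.6],[.454,-.327,.02],17,[.004,.004,.2]))
cv2.imwrite("pics/k.png",cv2.resize(p["color"][230:330,180:310],None,fx=4,fy=4,interpolation=cv2.INTER_CUBIC)[...,::-1])
E
```

```text
t 11.5 pos [ 0.4545 -0.3267  0.1208] ang 3.751 tilt [-0.0019  0.0014 -1.    ] F [ 0.5 -0.4 -0. ] T [-0.04  0.04  0.03] open 0.0855 ff 0.0
units shift [0.003 0.005 2.036] turn z 0.01 q [-0.62  0.43 -0.02  1.12 -0.   -1.23]
(array([ 0.45480405, -0.32750081,  0.55363409]), np.float64(262.36897392006466))
```

View pics/k.png

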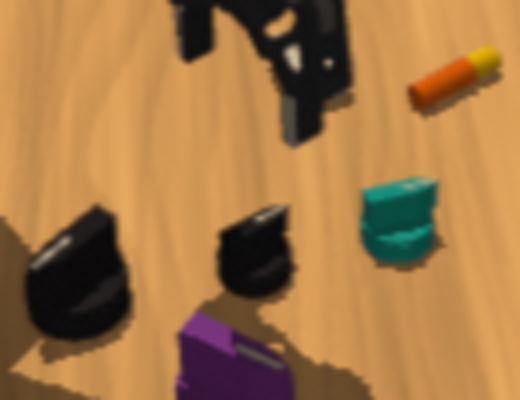

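```bash
python3 -m handwheel '{"delta_pos":[[0,0,0.5],[0,0,0.5],[0,0,0.4],[0,0,0.3],[0,0,0.2],[0,0,0.12],[0,0,0],[0,0,0]],"angular":[[0,0,0],[0,0,0],[0,0,0],[0,0,0],[0,0,0],[0,0,0],[0,0,0],[0,0,0]]}' >/dev/null
python3 plan.py .454 -.3265 .019 3.75
python3 -m handwheel '{"delta_pos":[[0,0,0],[0,0,0],[0,0,0],[0,0,0],[0,0,0],[0,0,0],[0,0,0],[0,0,0]],"angular":[[0,0,0],[0,0,0],[0,0,0],[0,0,0],[0,0,0],[0,0,0],[0,0,0],[0,0,0]]}' 1 60 >/dev/null
python3 plan.py .454 -.3265 .019 3.75
```

```text
t 12.35 pos [ 0.4558 -0.3276  0.0212] ang 3.752 tilt [ 0.0016 -0.0012 -1.    ] F [0.1 1.  0.8] T [-0.01  0.    0.05] open 0.0854 ff 0.0
units shift [0.016 0.039 0.044] turn z 0.02 q [-0.62  0.53 -0.15  0.89 -0.   -1.23]
t 13.15 pos [ 0.4552 -0.3272  0.0203] ang 3.752 tilt [ 4.e-04 -3.e-04 -1.e+00] F [-0.6  0.2  1.3] T [0.07 0.01 0.02] open 0.0104 ff 60.9
units shift [0.011 0.025 0.026] turn z 0.02 q [-0.62  0.53 -0.15  0.89  0.   -1.23]
```

```bash
python3 -m handwheel '{"delta_pos":[[0,0,-0.4],[0,0,-0.9],[0,0,-0.9],[0,0,-0.9],[0,0,-0.5],[0,0,0],[0,0,0]],"angular":[[0,0,0],[0,0,0],[0,0,0],[0,0,0],[0,0,0],[0,0,0],[0,0,0]]}' >/dev/null
python3 plan.py .5717 .044 .18 2.79; python3 - <<'E'
from fit import *
s=sensors.sense(); t=s["tool_pos"]
p=vision.camera("side"); dz=t[2]-.0203
k=lambda x:[q+[0,0,dz] for q in knobparts(*x)]
print("rel",fit(p,k,[t[0],t[1],.6],[t[0],t[1],t[2]],17,[.004,.004,.2]),t)
u,v=proj(p,t)[0].astype(int)
cv2.imwrite("pics/held.png",cv2.resize(p["color"][v-45:v+45,u-50:u+50],None,fx=5,fy=5,interpolation=cv2.INTER_CUBIC)[...,::-1])
E
```

```text
t 13.85 pos [ 0.455  -0.3271  0.2   ] ang 3.752 tilt [ 4.e-04 -3.e-04 -1.e+00] F [-0.1  0.2 -0.8] T [-0.01  0.05  0.04] open 0.0101 ff 60.6
units shift [-6.168  4.742  0.399] turn z 9.19 q [-0.62  0.37  0.11  1.3  -0.   -1.23]
rel (array([ 0.45645225, -0.32529347,  0.65176789]), np.float64(1304.174839776875)) [ 0.45495434 -0.32708023  0.20002668]
```

View pics/held.png

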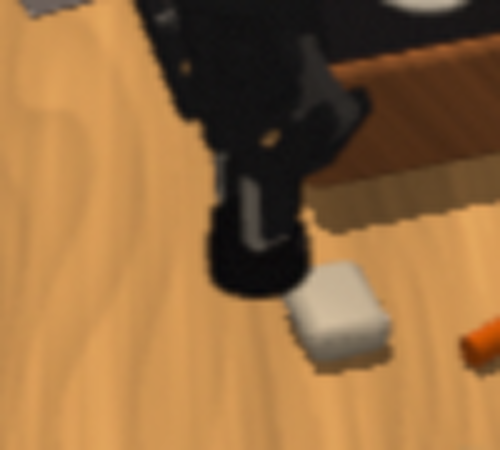

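```bash
python3 -m handwheel '{"delta_pos":[[-0.77,0.593,0],[-0.77,0.593,0],[-0.77,0.593,0],[-0.77,0.593,0],[-0.77,0.593,0],[-0.77,0.593,0],[-0.77,0.593,0],[-0.77,0.593,0]],"angular":[[0,0,0],[0,0,0],[0,0,0],[0,0,0],[0,0,0],[0,0,0],[0,0,0],[0,0,0]]}' >/dev/null
python3 -m handwheel '{"delta_pos":[[0,0,0],[0,0,0],[0,0,0],[0,0,0],[0,0,0],[0,0,0],[0,0,0],[0,0,0]],"angular":[[0,0,1],[0,0,1],[0,0,1],[0,0,1],[0,0,1],[0,0,1],[0,0,1],[0,0,1]]}' >/dev/null
python3 -m handwheel '{"delta_pos":[[0,0,0],[0,0,0],[0,0,0]],"angular":[[0,0,1],[0,0,0.2],[0,0,0]]}' >/dev/null
python3 plan.py .5717 .044 .15 2.79
```

```text
t 15.8 pos [0.5704 0.0438 0.1983] ang 2.79 tilt [-3.4e-03 -3.0e-04 -1.0e+00] F [-0.  -1.8 -0.3] T [-0.02  0.05  0.01] open 0.0104 ff 60.6
units shift [-0.026  0.014  0.966] turn z 0.0 q [ 0.08  0.4   0.15  1.32 -0.    0.43]
```

```bash
python3 -m handwheel '{"delta_pos":[[-0.026,0.014,0.33],[0,0,0.33],[0,0,0.3],[0,0,0],[0,0,0]],"angular":[[0,0,0],[0,0,0],[0,0,0],[0,0,0],[0,0,0]]}' >/dev/null
python3 plan.py .5717 .044 .135 2.79;python3 - <<'E'
from fit import *
t=sensors.sense()["tool_pos"]
p=vision.camera("side")
u,v=proj(p,t)[0].astype(int); v+=8
np.save("side1.npy",p["color"])
cv2.imwrite("pics/hov.png",cv2.resize(p["color"][v-30:v+30,u-40:u+40],None,fx=10,fy=10,interpolation=cv2.INTER_CUBIC)[...,::-1])
print(u,v,proj(p,t), "shaft tip",proj(p,[.5709,.0443,.113]),"foot",proj(p,[.5709,.0443,.089]),"knob mouth c",proj(p,[t[0],t[1],t[2]-.0203]), "mm/px dx",np.diff(proj(p,[[.57,.044,.12],[.58,.044,.12],[.58,.054,.12]]),axis=0))
E
```

```text
t 16.3 pos [0.5724 0.044  0.1516] ang 2.79 tilt [-1.4e-03 -1.0e-04 -1.0e+00] F [ 0.1 -0.6 -0.1] T [-0.04 -0.05 -0.03] open 0.0106 ff 60.6
units shift [ 0.012 -0.006  0.333] turn z -0.0 q [0.08 0.43 0.07 1.21 0.   0.43]
275 168 [[275.2566997  160.62996341]] shaft tip [[274.66234822 172.33570908]] foot [[274.62609141 179.4402044 ]] knob mouth c [[275.22073154 166.83474936]] mm/px dx [[ 3.45797521 -0.19461594]
 [-0.42039438 -1.73647407]]
```

View pics/hov.png

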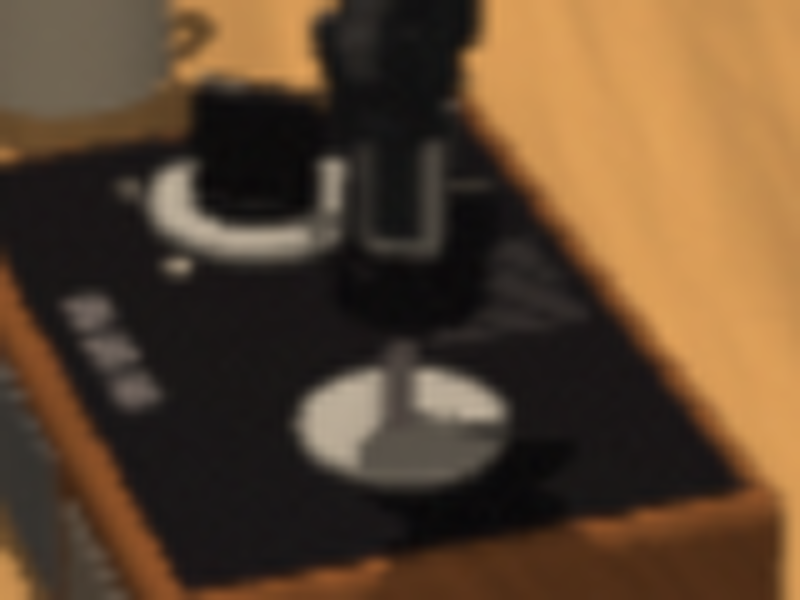

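```bash
python3 - <<'E'
from fit import *
p=vision.camera("side")
t=np.array([.45495,-.32708,.20003]); uv=proj(p,t)[0]; u0,v0=uv.astype(int)-[50,45]
im=cv2.imread("pics/held.png"); g=cv2.cvtColor(cv2.resize(im,(100,90),interpolation=cv2.INTER_AREA),cv2.COLOR_BGR2GRAY).astype(float)
print("tcp",uv,"crop start",u0,v0)
for v in range(43,60): print(v+v0,g[v,36:66].astype(int))
k=proj(p,knobparts(*(t[:2]),.61)[0]+[0,0,.1797]); print("skirt model u",k[:,0].min(),k[:,0].max(),"v",k[:,1].min(),k[:,1].max())
g=cv2.cvtColor(p["color"],cv2.COLOR_RGB2GRAY)
for v in range(160,178): print(v,g[v,264:290])
t=sensors.sense()["tool_pos"]
k=proj(p,knobparts(*(t[:2]),-.35)[0]+[0,0,t[2]-.0203]); print("skirt model u",k[:,0].min(),k[:,0].max(),"v",k[:,1].min(),k[:,1].max())
E
```

```text
tcp [240.46359447 229.2807848 ] crop start 190 184
227 [157 157 155 156 153 125  57  16  10  11  12  18  46  72  76  63  33  19
  18  19  19  18  23  53 108 148 137  92  79  80]
228 [157 156 156 156 153 125  58  17  10   9  11  17  41  66  75  63  35  20
  17  18  18  18  19  33  75 125 138 101  82  79]
229 [157 157 156 156 150 121  55  16  10  11  10  16  40  65  75  64  34  20
  18  17  18  17  15  15  47 111 152 136 103  90]
230 [157 157 156 155 141 101  40  13  11  10  12  17  39  65  74  63  35  19
  18  20  23  19  14  14  40 103 153 161 151 132]
231 [158 157 156 154 133  81  27   9  10  11  11  16  38  63  75  67  46  27
  24  31  36  29  15  15  33  77 131 162 165 160]
232 [158 157 156 153 130  75  25   9  10  12  10  14  30  55  73  75  64  45
  37  33  24  16  12  18  29  65 123 161 165 165]
233 [159 158 156 154 130  75  25  11   9  12  11  12  16  34  57  69  61  39
  24  18  13  11  11  16  27  63 122 161 165 165]
234 [160 157 156 154 130  75  25  10  10  12  13  11  11  17  26  33  29  18
  13  12  10  12  11  14  20  52 114 159 166 165]
235 [161 158 157 155 132  78  27 
[... 2253 characters left out ...]
 33 29 28 27
 27 27]
172 [22 23 22 23 23 23 22 22 24 34 49 55 44 29 32 31 28 28 28 27 25 24 24 22
 23 23]
173 [23 23 23 23 23 23 22 23 29 48 64 64 51 28 25 24 23 24 23 24 24 23 22 23
 22 23]
174 [23 23 23 23 24 31 39 50 59 61 70 70 64 62 58 47 35 27 23 22 23 23 23 23
 22 23]
175 [ 23  23  24  32  52  80 104 128 139 101  75  76 114 155 150 123  95  69
  46  28  23  23  22  22  22  21]
176 [ 24  28  48  84 128 161 166 167 152 107  76  77 121 168 170 166 162 149
 116  71  37  24  23  22  23  22]
177 [ 28  60 117 158 168 175 175 171 152 107  76  78 121 168 173 173 172 171
 165 140  89  42  23  22  23  22]
skirt model u 267.82392483473967 283.32573782237387 v 157.50318192310735 170.32548803397395
```

```bash
python3 -m handwheel '{"delta_pos":[[0.06,-0.02,0.15],[0,0,0.1],[0,0,0],[0,0,0]],"angular":[[0,0,0],[0,0,0],[0,0,0],[0,0,0]]}' >/dev/null
python3 plan.py .570 .0443 .133 2.79;python3 - <<'E'
from fit import *
p=vision.camera("side")
g=cv2.cvtColor(p["color"],cv2.COLOR_RGB2GRAY)
for v in range(168,182): print(v,g[v,264:290])
t=sensors.sense()["tool_pos"]; print(t,proj(p,t-[0,0,.0203]))
E
```

```text
t 16.8 pos [0.5694 0.0442 0.1394] ang 2.789 tilt [-4.e-04 -0.e+00 -1.e+00] F [ 0.3  0.6 -0. ] T [-0.01  0.   -0.01] open 0.0108 ff 60.6
units shift [-0.01   0.007  0.128] turn z -0.01 q [ 0.08  0.43  0.04  1.17 -0.    0.43]
168 [22 23 21 17 14 18 16 12 13 14 15 19 18 13 11 12 12 12 21 34 38 35 34 39
 43 44]
169 [23 23 21 15 11 13 13 13 13 10 12 11 11 11 12 12 11 13 25 39 42 42 41 41
 36 33]
170 [22 23 22 17 12 10 12 12 11 13 11 13 12 10 12 12 11 13 19 29 37 41 43 44
 41 38]
171 [23 23 21 16 12 11 11 12 13 12 13 12 12 11 13 13 12 12 19 31 32 29 28 28
 27 27]
172 [21 23 22 19 12 12 11 10 12 12 11 13 13 12 11 12 14 13 18 23 25 23 22 23
 23 22]
173 [23 22 23 22 20 14 12 13 11 13 13 13 13 13 12 14 15 19 21 22 23 23 22 22
 23 22]
174 [24 23 23 22 23 28 36 46 52 35 22 24 41 57 56 44 34 26 23 23 22 22 24 23
 22 22]
175 [ 22  24  25  33  52  80 104 128 138  95  60  62 110 155 150 122  95  69
  46  29  24  23  22  23  22  22]
176 [ 24  28  48  84 129 161 166 166 151 105  74  76 120 167 170 166 162 149
 116  70  36  23  23  22  23  23]
177 [ 28  60 117 157 168 174 175 171 151 105  76  76 117 162 169 172 172 171
 164 141  89  40  23  23  23  23]
178 [ 42 106 160 171 173 175 174 168 146 102  75  72  82 107 133 163 167 167
 166 160 134  76  31  23  23  22]
179 [ 55 119 167 173 174 171 164 144 100  78  72  71  74  85  94 105 106 105
 103 101  88  56  28  23  22  23]
180 [ 75 133 168 173 172 152 110  96  82  75  73  75  79  84  85  86  83  69
  54  53  56  47  27  21  23  21]
181 [ 54 117 166 173 169 142  93  84  83  83  82  82  84  85  84  85  81  72
  65  58  53  43  18  12  15  14]
[0.56965037 0.04417073 0.13960758] [[274.2450502  170.49315518]]
```

```bash
python3 -m handwheel '{"delta_pos":[[0.006,0,0.04],[0,0,0.04],[0,0,0.04],[0,0,0.03],[0,0,0.03],[0,0,0],[0,0,0]],"angular":[[0,0,0],[0,0,0],[0,0,0],[0,0,0],[0,0,0],[0,0,0],[0,0,0]]}' >/dev/null
python3 plan.py .5692 .0443 .133 2.79
```

```text
t 17.55 pos [0.5694 0.0443 0.1305] ang 2.789 tilt [-0.  0. -1.] F [ 0.9  0.4 -0.2] T [ 0.06  0.01 -0.05] open 0.0109 ff 60.6
units shift [ 0.003 -0.001 -0.049] turn z -0.01 q [0.08 0.44 0.02 1.15 0.   0.43]
```

```bash
for i in 1 2; do python3 -m handwheel '{"delta_pos":[[0,0,0.03],[0,0,0.03],[0,0,0],[0,0,0]],"angular":[[0,0,0],[0,0,0],[0,0,0],[0,0,0]]}' >/dev/null
python3 plan.py .5692 .0443 .133 2.79; done
```

```text
t 17.95 pos [0.5693 0.0444 0.1275] ang 2.789 tilt [-1.e-04  1.e-04 -1.e+00] F [ 0.5  0.8 -0.7] T [ 0.1  -0.04 -0.06] open 0.0106 ff 60.6
units shift [ 0.002 -0.002 -0.11 ] turn z -0.01 q [0.08 0.44 0.02 1.15 0.   0.43]
t 18.35 pos [0.5693 0.0443 0.1245] ang 2.789 tilt [-1.e-04  1.e-04 -1.e+00] F [1.2 0.7 0.1] T [ 0.13 -0.06 -0.08] open 0.0103 ff 60.6
units shift [ 0.002 -0.001 -0.171] turn z -0.01 q [0.08 0.44 0.01 1.14 0.   0.43]
```

```bash
for i in 1 2; do python3 -m handwheel '{"delta_pos":[[0,0,0.03],[0,0,0.03],[0,0,0],[0,0,0]],"angular":[[0,0,0],[0,0,0],[0,0,0],[0,0,0]]}' >/dev/null
python3 plan.py .5692 .0443 .133 2.79; done
```

```text
t 18.75 pos [0.5693 0.0443 0.1214] ang 2.789 tilt [-2.e-04  1.e-04 -1.e+00] F [ 0.5  0.6 -0.5] T [ 0.17 -0.1   0.  ] open 0.0107 ff 60.6
units shift [ 0.002 -0.001 -0.231] turn z -0.01 q [0.08 0.45 0.01 1.13 0.   0.43]
t 19.15 pos [0.5695 0.0443 0.1192] ang 2.789 tilt [ 7.e-04 -0.e+00 -1.e+00] F [-1.7 -0.3  3.4] T [0.12 0.24 0.01] open 0.0107 ff 61.2
units shift [ 0.005 -0.001 -0.276] turn z -0.01 q [ 0.08  0.45  0.    1.13 -0.    0.43]
```

```bash
python3 -m handwheel '{"delta_pos":[[0,0,0.02],[0,0,0.02],[0,0,0.02],[0,0,0.02],[0,0,0.02],[0,0,0],[0,0,0],[0,0,0]],"angular":[[0,0,0],[0,0,0],[0,0,0],[0,0,0],[0,0,0],[0,0,0],[0,0,0],[0,0,0]]}' - 80 >/dev/null
python3 plan.py .5692 .0443 .1137 2.79
```

```text
t 19.95 pos [0.5696 0.0443 0.115 ] ang 2.789 tilt [ 1.5e-03  1.0e-04 -1.0e+00] F [-2.8 -0.6  9.5] T [ 0.    0.62 -0.03] open 0.0101 ff 84.1
units shift [ 0.008 -0.003  0.026] turn z -0.01 q [ 0.08  0.45 -0.    1.12 -0.    0.43]
```

```bash
python3 -m handwheel '{"delta_pos":[[0,0,0.02],[0,0,0.018],[0,0,0],[0,0,0],[0,0,0],[0,0,0]],"angular":[[0,0,0],[0,0,0],[0,0,0],[0,0,0],[0,0,0],[0,0,0]]}' >/dev/null
python3 plan.py .5692 .0443 .1137 2.79
python3 -m handwheel '{"delta_pos":[[0,0,0],[0,0,0],[0,0,0],[0,0,0],[0,0,0]],"angular":[[0,0,0],[0,0,0],[0,0,0],[0,0,0],[0,0,0]]}' >/dev/null
python3 plan.py .5692 .0443 .1137 2.79
```

```text
t 20.55 pos [0.5697 0.0443 0.1135] ang 2.789 tilt [ 1.9e-03  1.0e-04 -1.0e+00] F [-3.  -0.1 11.2] T [-0.    0.86 -0.05] open 0.0099 ff 84.4
units shift [ 0.009 -0.003 -0.003] turn z -0.01 q [ 0.08  0.45 -0.    1.11 -0.    0.43]
t 21.05 pos [0.5696 0.0443 0.1135] ang 2.789 tilt [ 1.8e-03  1.0e-04 -1.0e+00] F [-3.5  0.2 11.7] T [-0.02  0.76  0.04] open 0.0097 ff 84.4
units shift [ 0.008 -0.003 -0.004] turn z -0.01 q [ 0.08  0.45 -0.    1.11 -0.    0.43]
```

```bash
python3 - <<'E'
from h import *
p=vision.camera("side")
cv2.imwrite("pics/end.png",cv2.resize(p["color"][130:200,225:325],None,fx=7,fy=7,interpolation=cv2.INTER_CUBIC)[...,::-1])
E
```

```text
(no output)
```

View pics/end.png

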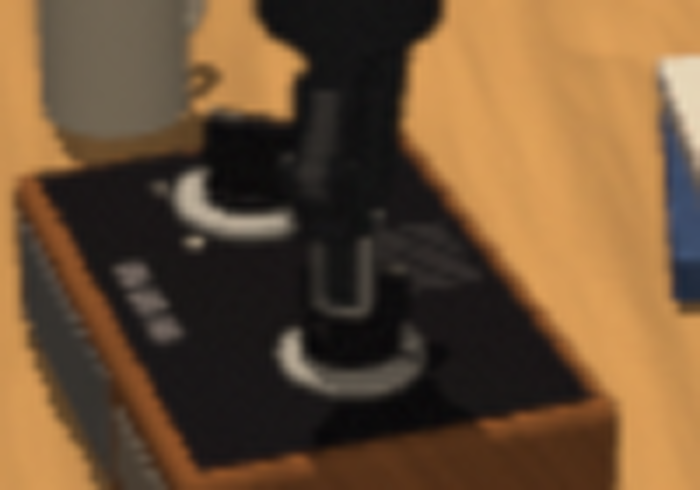

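The picture shows the knob seated low over the dial ring at about (350, 330), still held by the fingers. The switch bar at (250, 150) is still turned to on.

```bash
python3 -c "
from bench import finish_job
print(finish_job())"
```

```text
the job is handed in; nothing more can be done
None
```

I handed the job in at about 21 s: the switch is at its on stop, and the knob is home on the D-shaft, still gripped and pressed in about 5 mm (estimated from the 11.7 N push). The hand-in call gave no verdict.

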